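# Seat the lower platen of the label press and switch the press on

## Robot

A 7-joint arm with a two-finger parallel gripper is mounted at the origin on the work surface. World frame = base frame: x ahead of the robot, y to its left, z up, the work surface at z = 0. Lengths are in mm, angles in rad, forces in N, time in s.
With the tool pointing down it reaches from about 400 to 850 mm from the base axis. Payload 4.4 kg.
Tool frame: the origin (TCP) lies at the very end of the fingers, on their centre line; the grasp point (between the pads) lies 19 mm behind it (robot.grasp_offset is the distance from the TCP to the grasp point, in mm); z points along the fingers, x is the direction in which the jaws open and shut, and the axes are right-handed (so a half turn about z gives the same grasp; the last joint's range is limited). The gripper opens to 94 mm and grips with 3 to 60 N. Pads are 16 mm wide; open, the fingers measure 119 mm over their backs; the gripper's body (75 mm by 177 mm) begins 78 mm behind the grasp point.
Start: joints at [-1.298, 0.628, 0.038, 1.517, -0.027, 0.996, -0.02], TCP at [216.007, 613.073, 205.478] pointing down, gripper open.
Joint ranges: [-3.06, 3.06], [-0.37, 2.12], [-1.25, 1.32], [0.18, 2.47], [-1.1, 4.24], [0.23, 1.98], [-2.94, 2.94]. Speed limits (rad/s): [2.57, 2.57, 3.14, 3.14, 3.14, 3.14, 3.14].

## Interface

Orientations are given as a unit quaternion [w, x, y, z].
In Python, from bench import robot gives the robot as it stands.
- The arm moves only by the tool move_arm, never from a script. Its argument "moves" is a list of rows, each an object with "delta_pos": the shift along the tool's x, y, z each as a share of 0.03 m, from -1 to 1, a list of three; "angular": the turn, a rotation vector about the tool's x, y, z each as a share of 0.08 rad, from -1 to 1, a list of three; "claw": the gripper's target within -1 to 1 (shut at 1, half-way at 0, fully open at -1). A call has 1 to 12 rows; each row shifts and turns the commanded pose from where the row before left it, along the tool's axes as they then stand; what a row does not reach is not made up. A row lasts 1/8 s, in which the tool goes at most 62.5 mm and 10.7 degrees, less where a joint would pass 70% of its speed; a pose out of reach is approached as far as the arm can. A call with a number of a shift or a turn outside -1 to 1 is refused whole. A call with a gripper value outside its range is refused whole. The fingers move at their own pace and stop on an object; "squeeze" is the grip in N (left out, the last holds). Time passes only in rows, so rows that do not move let the fingers close. It gives the time, the measured TCP pose, the force and the opening at its end, in the units of the state.
- robot.state(): the state, without advancing time (a new reading comes with each control period).
- robot.get_image(name): name is "side" or "top"; returns a dict with "img" (420x560x3 uint8, blue, green, red), "mtx" (3x3 intrinsics, pixels), "k1" (the pictures are not rectified: a ray, as slopes to the right and down, at radius r is drawn at 1 + k1 r^2 times it, then the intrinsics apply), "R" (3x3) and "t" (3): a world point X has camera coordinates R X + t. Camera axes: x right, y down, z forward; pixel columns grow to the right and rows downward; lengths in mm; the calibration is good to about 2 mm. A picture is of the moment at which its call begins. There is no depth.
- robot.close_job(): hands the job in, once; it reports no verdict.
The state is a dict: "time": time; "q": joint angles; "dq": joint speeds; "joint_efforts": joint torques, N m; "position": TCP position; "tool_rot": TCP orientation; "force": force on the tool from outside, world axes, zero at the start; "wrist_torque": the same for the moment, N m; "opening": finger opening in mm.
Only numpy, scipy, OpenCV 4.12 (cv2) and the standard library are available. Lean on these libraries where they do the work, as an engineer would, in place of code of your own. Each camera call takes 0.05 s, during which the arm holds its last target.

## Task

Get the label press ready: slide the loose platen along the bed, without lifting it, until it is fully home against both back dowels and the end stop. Then press the raised end of the red rocker switch on the control box until it snaps over to on, and leave the trims and tools lying on the ledge where they are.

Things in the scene. Friction and masses are not known exactly. Their poses are not given: they have to be found in the camera images.
- press: Fixed blue bench press, turned a little about the vertical. Origin: on the ledge (z=0) exactly below the centre of the seated platen; x points to the back of the press (away from the robot at yaw 0), y to its left, z up. Its flat bed, 30 mm above the ledge, runs from x -125 to +155, y -165 to +185 mm. Only the platen and the rocker move on it.
- left_dowel (a point): Top centre of the left back dowel, a fixed dark steel pin 10 mm in diameter, 16 mm high above the bed, at x +50, y +42 mm in the press's frame. The seated platen's back face touches it at press x = +45 mm.
- right_dowel (a point): Top centre of the right back dowel, same pin at x +50, y -42 mm in the press's frame.
- end_stop (a point): Contact point of the fixed end stop, at x 0, y -65 mm in the press's frame, 7 mm above the bed: the upright round nose (20 mm diameter) on the left face of a dark steel block 14 mm high, 34 mm long (x), y -71 to -89 mm. The seated platen's right end touches it.
- press_head (a point): Centre of the underside of the heated head, which is fixed, swung aside at the right of the bed: x -70 to +80, y -173 to -280 mm in the press's frame, from 88 mm above the ledge up. Its arm and hand lever (end near x -55, y -290 mm) reach 225 mm high; its pillar, 70 mm wide at the foot and 215 mm high, stands at x +115, y -110 mm. Keep clear of them.
- control_box (a point): Centre of the top of the cream control box on the press's left, which carries the rocker: x -110 to +40, y +185 to +271 mm in the press's frame, 60 mm high.
- platen: Loose lower platen on the bed: aluminium plate 90 (its x) by 130 (its y) by 14 mm with an inset rust-red pad, 4 mm, on top; about 0.4 kg. Origin: centre of its underside. It starts 20 to 45 mm in front and 25 to 60 mm left of its seat, turned up to 0.25 rad to the press. Seated, its origin is 30 mm above the press's origin and its axes are parallel to the press's.
- back_left (a point): Point on the platen's back (+x) face, 42 mm to the left of the middle, half-way up the plate; touches the left dowel when home.
- back_right (a point): Point on the platen's back (+x) face, 42 mm to the right of the middle, half-way up the plate; touches the right dowel when home.
- right_end (a point): Point on the platen's right (-y) end face, at its middle, half-way up the plate; touches the end stop when home.
- power (a joint): Red rocker switch, rad: 0 = off (back end up), 0.48 = on (back end down). It is spring-loaded away from its middle (0.24): pressing the raised back end takes about 4 N at first, then it snaps over and stays.
- rocker_on_end (a point): Point on top of the rocker's raised back end, 15 mm behind its pivot; press here, straight down. The rocker is 44 mm long (press x), 28 mm wide, and pivots about the press's y axis at press x -55, y +228 mm. When on, this point lies about 7 mm lower than when off.
- toggle: Loose black horn toggle, 48 mm long, 18 mm thick, on the ledge beside the case; origin at its underside. Leave it alone.
- blazer_button: Loose gilt blazer button, 25 mm diameter, 6 mm thick, on the ledge beside the case; origin at its underside. Leave it alone.
- buckle: Loose nickel buckle, 58 by 50 by 6 mm, on the ledge beside the case; origin at its underside. Leave it alone.
- clothes_brush: Loose clothes brush, 160 by 42 by 36 mm, on the ledge at the right of the press; origin at its underside. Leave it alone.
- thread_spool: Loose spool of blue thread, 30 mm diameter, 40 mm high, standing; origin at its underside. Leave it alone.
- tape_measure: Loose yellow tape measure, 54 mm diameter, 18 mm thick; origin at its underside. Leave it alone.
Things that resemble listed ones, but are neither listed nor needed, are in the scene too. There is more than one size of the platen; the job needs the largest.

How it is judged (in metres and radians):
On the way, in this order (a step that is already met when the one before it is completed fails the run):
1. the platen is home against both dowels and the end stop while the rocker is still off (x of each of back_left, back_right in the frame of press above 0.043 m and y of right_end in the frame of press below -0.063 m and value of joint power below 0.15 rad), for 0.2 s.
2. the rocker is snapped over to on (value of joint power above 0.4 rad), for 0.2 s.
At the end, for the whole second after the job is handed in: The platen lies flat and at rest on the bed, within 2 mm of touching each of the two back dowels and the end stop, and the rocker is over in its on position (joint above 0.4 rad) (x of each of back_left, back_right in the frame of press above 0.043 m and y of right_end in the frame of press below -0.063 m and z of platen in the frame of press below 0.032 m and linear speed of platen below 0.01 m/s and value of joint power above 0.4 rad).
It fails at once if the platen is lifted or tipped: more than 12 mm off the bed or tilted more than 0.15 rad (z of platen in the frame of press above 0.042 m or angle between platen's own z axis and vertical above 0.15 rad).
It fails at once if a trim or tool on the ledge is moved more than 25 mm (distance of any of toggle, blazer_button, buckle, clothes_brush, thread_spool, tape_measure from where it was at the start of the episode above 0.025 m).
It also fails if it takes over 72 s, if anything falls off the work surface, if the arm or the gripper's body presses on something with over 40 N, if the wrist force passes 120 N, or if a joint passes its speed limit or range.

## Working session

There is one attempt and no reset: what is moved stays moved. The work goes in short steps, Python scripts to look and compute and a tool call to move; the robot and the scene stay as the last step left them, time stands still between calls to the robot, and variables do not carry over. Pictures are saved under pics/ and viewed, and the job is handed in when it is done.

Besides the shell and the picture viewer there is one more tool, called after "Request:" as name([rows], argument=value, ...), one row to a line, values as JSON. move_arm: Moves the arm, as the interface text tells. Shift numbers are shares of 0.03 m and turn numbers shares of 0.08 rad, none past 1 either way. Its arguments: {"type":"object","properties":{"moves":{"type":"array"},"squeeze":{"type":"number"}},"required":["moves"]}

```bash
mkdir -p pics; ls
python3 - <<'E'
from bench import robot
import cv2,pickle
s=robot.state(); print(s)
d={}
for n in("side","top"):
    d[n]=robot.get_image(n); cv2.imwrite(f"pics/{n}0.png",d[n]["img"]); print(n,d[n]["mtx"],d[n]["k1"],d[n]["R"],d[n]["t"])
pickle.dump(d,open("im0.pkl","wb"))
E
```

```text
pics
{'time': 0.0, 'q': array([-1.29780534,  0.62933617,  0.03842982,  1.51834843, -0.0270659 ,
        0.99631591, -0.0199471 ]), 'dq': array([ 0.00154133,  0.00011528, -0.00070644, -0.00049246,  0.00071588,
        0.00059715, -0.00069821]), 'joint_efforts': array([-1.01066347e-03, -5.49710333e+01,  1.14339139e+00, -1.86628979e+01,
       -5.22158586e-02,  2.33971607e-02,  1.65373517e-04]), 'position': array([215.74963561, 612.44008687, 204.56661603]), 'tool_rot': array([ 5.30755152e-04,  8.16186286e-01,  5.77788068e-01, -7.82890575e-04]), 'force': array([-0.53019024,  0.56358917, -0.40790007]), 'wrist_torque': array([0.03536818, 0.01831545, 0.01878621]), 'opening': 94.02978825819758}
side [[509.5708041    0.         283.08660562]
 [  0.         509.5708041  215.30848773]
 [  0.           0.           1.        ]] -0.07448797974232342 [[ 0.99499178 -0.09786372  0.02034806]
 [-0.04003737 -0.57672083 -0.81595961]
 [ 0.09158799  0.81105843 -0.5777507 ]] [-499.31134279   98.03219978 1336.66248191]
top [[514.58388021   0.         279.01817413]
 [  0.         514.58388021 210.71733186]
 [  0.           0.           1.        ]] -0.1396754250508057 [[ 0.01406992 -0.99989792 -0.00248738]
 [-0.99359126 -0.01370206 -0.11219919]
 [ 0.11215366  0.00405007 -0.99368262]] [  32.83686271  500.64362148 1506.17268528]
```

View pics/side0.png

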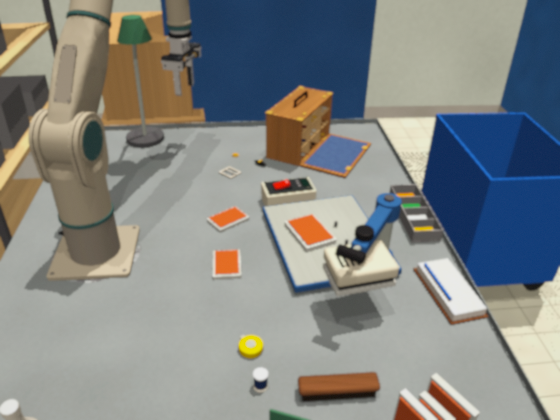

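View pics/top0.png

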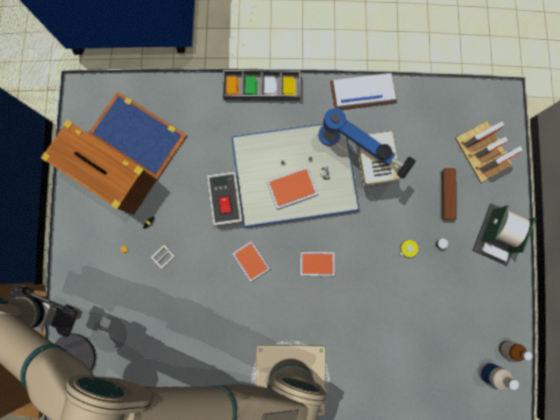

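The side view shows the press at about (330,240). In the top view the red-padded plates are at (294,188) on the bed, and at (251,261) and (318,264) on the ledge. The one on the bed fits the description, since the platen starts on the bed near its seat. I'll check the sizes in an enlarged crop.

```bash
cat > h.py <<'E'
import numpy as np,cv2,pickle
def dist(c): return np.array([c["k1"],0,0,0,0.])
def ray(c,uv):
    p=cv2.undistortPointsIter(np.array(uv,float).reshape(-1,1,2),c["mtx"],dist(c),None,None,(3,50,1e-9)).reshape(-1,2)
    d=np.c_[p,np.ones(len(p))]@c["R"]; o=-c["R"].T@c["t"]; return o,d
def onz(c,uv,z):
    o,d=ray(c,uv); return o+d*((z-o[2])/d[:,2])[:,None]
def proj(c,X):
    return cv2.projectPoints(np.array(X,float).reshape(-1,1,3),cv2.Rodrigues(c["R"])[0],c["t"],c["mtx"],dist(c))[0].reshape(-1,2)
E
python3 - <<'E'
from h import *
d=pickle.load(open("im0.pkl","rb"))
c=d["top"];im=c["img"]
cv2.imwrite("pics/topc.png",cv2.resize(im[115:235,195:375],None,fx=4.4,fy=4.4,interpolation=cv2.INTER_CUBIC))
s=d["side"]["img"]
cv2.imwrite("pics/sidec.png",cv2.resize(s[165:300,250:410],None,fx=4.4,fy=4.4,interpolation=cv2.INTER_CUBIC))
for n,z in(("top",48),("side",48)):
    c=d[n];hsv=cv2.cvtColor(c["img"],cv2.COLOR_BGR2HSV)
    m=((hsv[...,0]<14)|(hsv[...,0]>172))&(hsv[...,1]>150)&(hsv[...,2]>120)
    cs,_=cv2.findContours(m.astype(np.uint8),cv2.RETR_EXTERNAL,cv2.CHAIN_APPROX_NONE)
    for k in cs:
        if cv2.contourArea(k)<60: continue
        r=cv2.minAreaRect(k)
        W=onz(c,k.reshape(-1,2),z)[:,:2].astype(np.float32)
        print(n,np.round(r[0]),cv2.contourArea(k),"world z=48:",cv2.minAreaRect(W))
E
```

```text
top [318. 264.] 458.5 world z=48: ((344.63299560546875, -74.71012878417969), (49.48253631591797, 79.00211334228516), 0.6636939644813538)
top [251. 261.] 466.0 world z=48: ((349.50531005859375, 120.4746322631836), (82.58888244628906, 51.66922378540039), 34.608516693115234)
top [224. 204.] 135.0 world z=48: ((514.57470703125, 201.45164489746094), (46.46243667602539, 30.130828857421875), 9.520854949951172)
top [292. 187.] 814.5 world z=48: ((568.7896118164062, 2.6144866943359375), (70.459716796875, 110.00801086425781), 20.37822723388672)
top [167. 154.] 100.0 world z=48: ((665.2151489257812, 380.2225341796875), (49.28099822998047, 156.38551330566406), 50.989200592041016)
top [106. 142.] 3578.5 world z=48: ((703.2483520507812, 571.7000122070312), (292.6194763183594, 293.70599365234375), 58.14442443847656)
side [411. 409.] 85.0 world z=48: ((679.9612426757812, -559.4458618164062), (7.740932941436768, 55.81862258911133), 28.664281845092773)
side [450. 400.] 131.5 world z=48: ((760.5977172851562, -546.7119140625), (7.822233200073242, 92.49970245361328), 29.160690307617188)
side [338. 383.] 1088.0 world z=48: ((558.3817138671875, -489.98699951171875), (34.94368362426758, 149.31063842773438), 88.61734771728516)
side [226. 262.] 422.5 world z=48: ((349.8810119628906, -117.50006103515625), (50.85918426513672, 81.83197021484375), 0.45195284485816956)
side [310. 229.] 610.0 world z=48: ((571.6904907226562, -0.49492645263671875), (70.8666000366211, 110.48542022705078), 20.74176597595215)
side [227. 217.] 286.5 world z=48: ((354.07989501953125, 72.34579467773438), (81.78436279296875, 50.958648681640625), 34.30473709106445)
side [282. 184.] 87.5 world z=48: ((518.6104125976562, 227.8829345703125), (40.072959899902344, 51.89238739013672), 86.29143524169922)
```

View pics/topc.png

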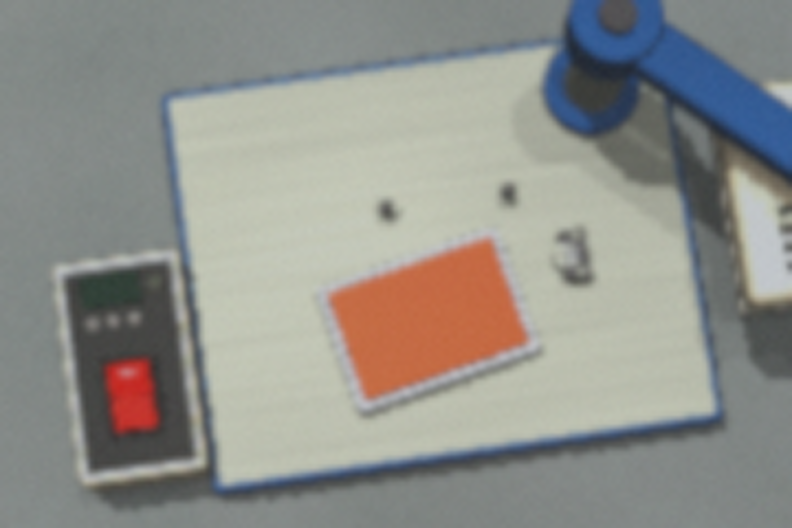

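View pics/sidec.png

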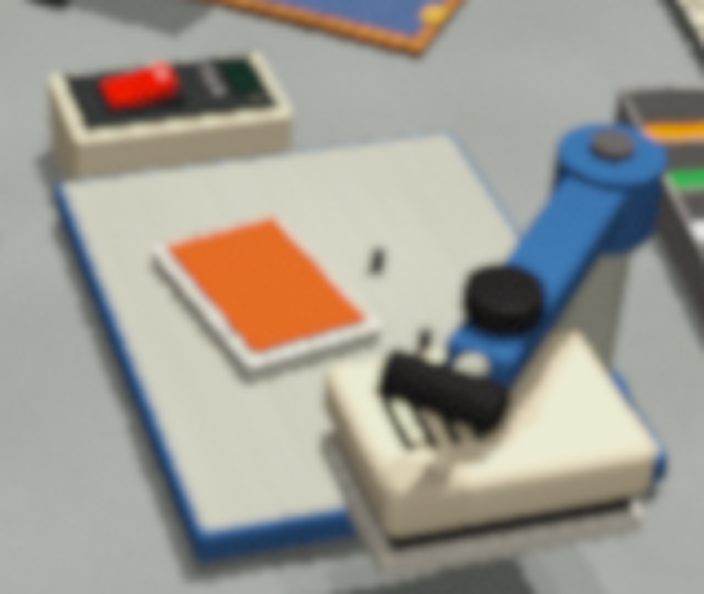

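In the enlarged crop, the plate on the bed (crop centre about (430,320)) has a 70x110 mm pad, so a plate of about 90x130. The two on the ledge have 50x80 mm pads. The bed plate is therefore the largest and the right one. The dowels are at crop (388,211) and (508,195), the end stop at (573,257), and the rocker at (132,395) with its bright raised back end upward. Next I'll measure the press frame.

```bash
cat >> h.py <<'E'
def tocam(P,w): # w=(x,y,yaw): press->world
    c,s=np.cos(w[2]),np.sin(w[2]); P=np.atleast_2d(P); o=P.astype(float).copy()
    o[:,0]=w[0]+c*P[:,0]-s*P[:,1]; o[:,1]=w[1]+s*P[:,0]+c*P[:,1]; return o
def topress(X,w):
    X=np.atleast_2d(X).astype(float); c,s=np.cos(w[2]),np.sin(w[2]); o=X.copy(); d=X[:,:2]-np.array(w[:2])
    o[:,0]=c*d[:,0]+s*d[:,1]; o[:,1]=-s*d[:,0]+c*d[:,1]; return o
E
python3 - <<'E'
from h import *
d=pickle.load(open("im0.pkl","rb"))
cr=lambda p:np.array(p)/4.4+[195,115]-0.39
c=d["top"]; s=d["side"]
P=[[-125,185],[155,185],[-125,-165]]; px=[cr(p) for p in [(218,490),(165,95),(721,416)]]
W=onz(c,px,30)[:,:2]
D=onz(c,[cr((388,210)),cr((508,194))],44)[:,:2]
S=onz(s,[np.array(p)/4.4+[250,165]-.39 for p in [(60,183),(450,135),(203,535)]],30)[:,:2]
def fit(P,W):
    P=np.array(P,float);W=np.array(W);a=P-P.mean(0);b=W-W.mean(0)
    th=np.arctan2((a[:,0]*b[:,1]-a[:,1]*b[:,0]).sum(),(a*b).sum()); R=np.array([[np.cos(th),-np.sin(th)],[np.sin(th),np.cos(th)]])
    t=W.mean(0)-R@P.mean(0); return t.round(1),th.round(4),(W-(P@R.T+t)).round(1).tolist()
print("top",W.round(1).tolist(),fit(P,W)); print("side",S.round(1).tolist(),fit(P,S))
print("dowel",D, fit([[50,42],[50,-42]],D))
print("all",fit(P+P+[[50,42],[50,-42]],np.r_[W,S,D]))
E
```

```text
top [[452.9, 142.7], [726.0, 185.7], [507.9, -197.5]] (array([604.3, -18.9]), np.float64(0.1579), [[1.1, -1.4], [-2.3, -2.5], [1.1, 4.0]])
side [[457.4, 141.5], [727.4, 181.6], [511.8, -199.0]] (array([607.5, -21.2]), np.float64(0.1567), [[2.2, -0.5], [-4.3, -4.1], [2.0, 4.6]])
dowel [[643.89265548  30.52080943]
 [656.16060418 -50.88756223]] (array([600.6, -17.6]), np.float64(0.1496), [[0.1, -0.8], [-0.1, 0.8]])
all (array([604.5, -19.5]), np.float64(0.1567), [[0.7, -1.0], [-2.8, -1.7], [1.1, 4.5], [5.2, -2.2], [-1.3, -5.8], [4.9, 3.0], [-3.5, 0.8], [-4.3, 2.3]])
```

```bash
cat >> h.py <<'E'
from scipy.spatial.transform import Rotation as Rn
W0=(603.5,-19.2,0.156)
def go(tx,ty,tz,axdeg,w=W0):
    """target TCP in press frame; tool x axis at axdeg in press frame. Prints total shares in current tool axes."""
    from bench import robot
    s=robot.state(); q=s["tool_rot"]; R=Rn.from_quat([q[1],q[2],q[3],q[0]]).as_matrix()
    yaw=np.arctan2(R[1,0],R[0,0]); pr=topress([s["position"]],w)[0]
    T=tocam([[tx,ty,tz]],w)[0]; dl=R.T@(T-s["position"])/30
    dy=(np.deg2rad(axdeg)+w[2]-yaw+np.pi/2)%np.pi-np.pi/2
    # tool tilt
    print("t",round(s["time"],2),"press tcp",pr.round(1),"axdeg",np.rad2deg(yaw-w[2]).round(1),"tilt",np.round(R[:,2],3),"F",s["force"].round(1),"op",round(s["opening"],1))
    print("shares tool xyz",dl.round(2),"turn z shares",round(-dy/0.08,2),"targetW",T.round(0))
E
python3 -c "
from h import *
go(-106,20,120,90)"
```

```text
t 0.1 press tcp [-284.8  684.3  204.7] axdeg 61.6 tilt [-0.001 -0.002 -1.   ] F [ 0.3 -0.5 -0.7] op 94.1
shares tool xyz [-16.65  15.76   2.85] turn z shares -6.19 targetW [496. -16. 120.]
```

Request:
move_arm([
  {"delta_pos": [-1, 0.95, 0], "angular": [0, 0, 0], "claw": -1},
  {"delta_pos": [-1, 0.95, 0], "angular": [0, 0, 0], "claw": -1},
  {"delta_pos": [-1, 0.95, 0], "angular": [0, 0, 0], "claw": -1},
  {"delta_pos": [-1, 0.95, 0], "angular": [0, 0, 0], "claw": -1},
  {"delta_pos": [-1, 0.95, 0], "angular": [0, 0, 0], "claw": -1},
  {"delta_pos": [-1, 0.95, 0], "angular": [0, 0, 0], "claw": -1},
  {"delta_pos": [-1, 0.95, 0], "angular": [0, 0, 0], "claw": -1},
  {"delta_pos": [-1, 0.95, 0], "angular": [0, 0, 0], "claw": -1},
  {"delta_pos": [-1, 0.95, 0], "angular": [0, 0, 0], "claw": -1},
  {"delta_pos": [-1, 0.95, 0], "angular": [0, 0, 0], "claw": -1},
  {"delta_pos": [-1, 0.95, 0], "angular": [0, 0, 0], "claw": -1},
  {"delta_pos": [-1, 0.95, 0], "angular": [0, 0, 0], "claw": -1},
])

```text
time: 1.6
position: [419.2, 158.5, 205.3]
tool_rot: [-0.0, 0.816, 0.578, -0.0]
force: [0.4, 0.2, 0.9]
opening: 94.3
```

```bash
python3 -c "
from h import *
go(-106,20,120,90)"
```

```text
t 1.6 press tcp [-154.5  204.2  205.3] axdeg 61.7 tilt [-0. -0. -1.] F [0.4 0.2 0.9] op 94.3
shares tool xyz [-4.64  4.34  2.84] turn z shares -6.18 targetW [496. -16. 120.]
```

Request:
move_arm([
  {"delta_pos": [-0.93, 0.87, 0.3], "angular": [0, 0, 0], "claw": -1},
  {"delta_pos": [-0.93, 0.87, 0.3], "angular": [0, 0, 0], "claw": -1},
  {"delta_pos": [-0.93, 0.87, 0.3], "angular": [0, 0, 0], "claw": -1},
  {"delta_pos": [-0.93, 0.87, 0.3], "angular": [0, 0, 0], "claw": -1},
  {"delta_pos": [-0.93, 0.87, 0.3], "angular": [0, 0, 0], "claw": -1},
  {"delta_pos": [0, 0, 0.2], "angular": [0, 0, -1], "claw": -1},
  {"delta_pos": [0, 0, 0.2], "angular": [0, 0, -1], "claw": -1},
  {"delta_pos": [0, 0, 0.2], "angular": [0, 0, -1], "claw": -1},
  {"delta_pos": [0, 0, 0.2], "angular": [0, 0, -1], "claw": -1},
  {"delta_pos": [0, 0, 0.2], "angular": [0, 0, -1], "claw": -1},
  {"delta_pos": [0, 0, 0.2], "angular": [0, 0, -1], "claw": -1},
  {"delta_pos": [0, 0, 0], "angular": [0, 0, -0.2], "claw": -1},
])

```text
time: 3.1
position: [495.1, -15.1, 124.0]
tool_rot: [-0.001, 0.649, 0.76, -0.0]
force: [0.5, -0.4, 0.1]
opening: 94.2
```

Run:
```python
from h import *
from bench import robot
go(-106,20,37,90)
d={n:robot.get_image(n) for n in("side","top")}
pickle.dump(d,open("im1.pkl","wb"))
a=cv2.resize(d["top"]["img"][115:235,195:375],None,fx=4,fy=4,interpolation=cv2.INTER_CUBIC)
cv2.imwrite("pics/t1.png",a)
cv2.imwrite("pics/s1.png",cv2.resize(d["side"]["img"][110:300,220:410],None,fx=3,fy=3,interpolation=cv2.INTER_CUBIC))
```

```text
t 3.1 press tcp [-106.5   20.9  124. ] axdeg 90.1 tilt [-0.001  0.    -1.   ] F [ 0.5 -0.4  0.1] op 94.2
shares tool xyz [-0.03  0.02  2.9 ] turn z shares 0.01 targetW [496. -16.  37.]
```

View pics/t1.png

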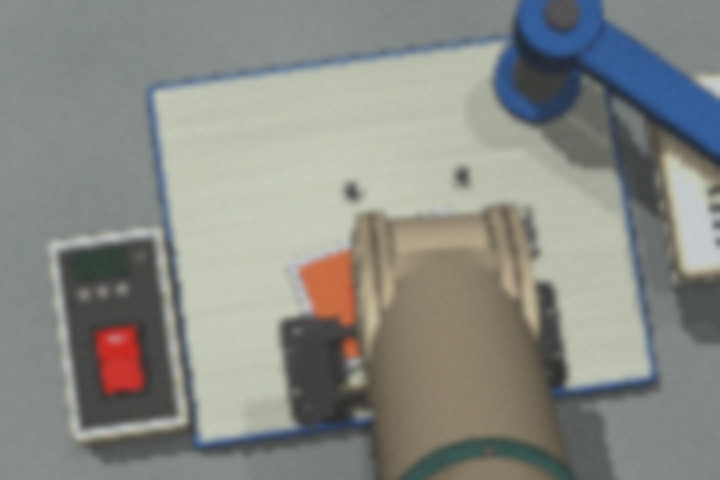

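View pics/s1.png

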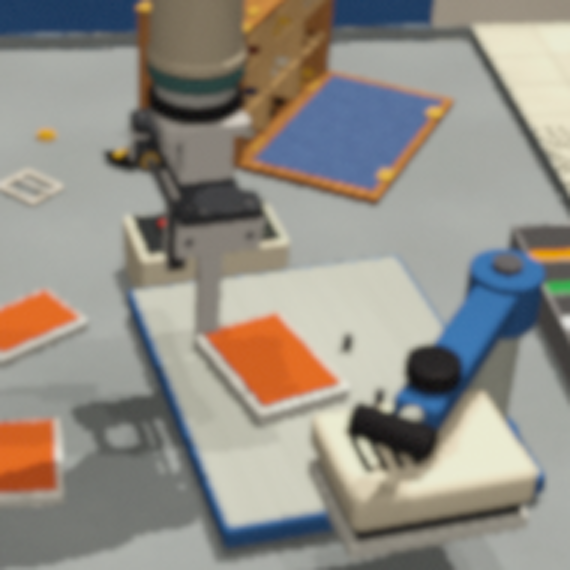

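The top view shows the gripper at about (420,350) in the crop. The side view shows the fingers just in front of the platen's front edge, with clearance. I'll lower to bed height.

Request:
move_arm([
  {"delta_pos": [0, 0, 0.7], "angular": [0, 0, 0], "claw": -1},
  {"delta_pos": [0, 0, 0.7], "angular": [0, 0, 0], "claw": -1},
  {"delta_pos": [0, 0, 0.7], "angular": [0, 0, 0], "claw": -1},
  {"delta_pos": [0, 0, 0.4], "angular": [0, 0, 0], "claw": -1},
  {"delta_pos": [0, 0, 0.35], "angular": [0, 0, 0], "claw": -1},
  {"delta_pos": [0, 0, 0], "angular": [0, 0, 0], "claw": -1},
])

```text
time: 3.95
position: [495.4, -15.1, 38.6]
tool_rot: [-0.0, 0.649, 0.76, -0.0]
force: [0.2, -0.2, 0.2]
opening: 93.9
```

Run:
```python
from h import *
from bench import robot
go(-56,20,37,90)
d={n:robot.get_image(n) for n in("side",)}
cv2.imwrite("pics/s2.png",cv2.resize(d["side"]["img"][150:300,250:410],None,fx=4,fy=4,interpolation=cv2.INTER_CUBIC))
```

```text
t 3.95 press tcp [-106.2   20.9   38.6] axdeg 90.1 tilt [-0.001 -0.    -1.   ] F [ 0.2 -0.2  0.2] op 93.9
shares tool xyz [-0.03  1.67  0.05] turn z shares 0.01 targetW [545.  -8.  37.]
```

View pics/s2.png

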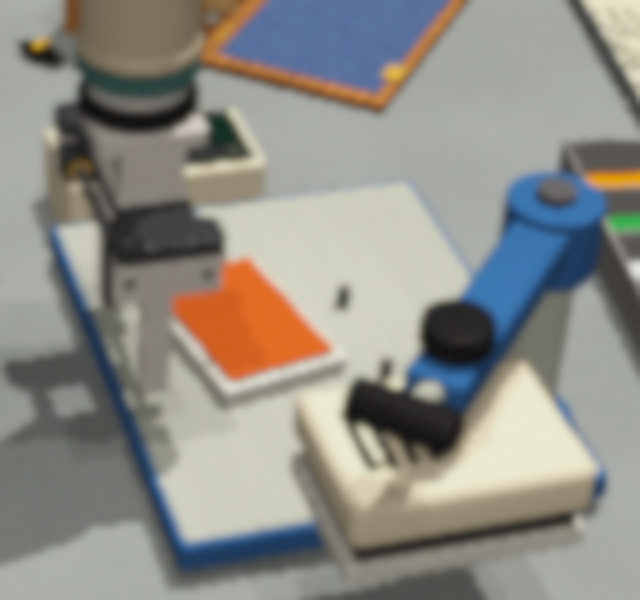

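The near finger, at (150,370), is on the bed in front of the platen with nothing touching. I'll push slowly toward the back.

Request:
move_arm([
  {"delta_pos": [0, 0.15, 0.05], "angular": [0, 0, 0], "claw": -1},
  {"delta_pos": [0, 0.15, 0], "angular": [0, 0, 0], "claw": -1},
  {"delta_pos": [0, 0.15, 0], "angular": [0, 0, 0], "claw": -1},
  {"delta_pos": [0, 0.15, 0], "angular": [0, 0, 0], "claw": -1},
  {"delta_pos": [0, 0.15, 0], "angular": [0, 0, 0], "claw": -1},
  {"delta_pos": [0, 0.15, 0], "angular": [0, 0, 0], "claw": -1},
  {"delta_pos": [0, 0.15, 0], "angular": [0, 0, 0], "claw": -1},
  {"delta_pos": [0, 0.15, 0], "angular": [0, 0, 0], "claw": -1},
  {"delta_pos": [0, 0.15, 0], "angular": [0, 0, 0], "claw": -1},
  {"delta_pos": [0, 0.1, 0], "angular": [0, 0, 0], "claw": -1},
])

```text
time: 5.25
position: [538.4, -8.8, 37.4]
tool_rot: [-0.0, 0.65, 0.76, -0.0]
force: [-3.9, -1.0, 2.6]
opening: 93.9
```

```bash
cat >> h.py <<'E'
def look(tag,names=("side","top")):
    from bench import robot
    d={n:robot.get_image(n) for n in names}; pickle.dump(d,open(f"im_{tag}.pkl","wb"))
    for n in names:
        c=d[n];hsv=cv2.cvtColor(c["img"],cv2.COLOR_BGR2HSV)
        m=((hsv[...,0]<14)|(hsv[...,0]>172))&(hsv[...,1]>150)&(hsv[...,2]>120)
        cs,_=cv2.findContours(m.astype(np.uint8),cv2.RETR_EXTERNAL,cv2.CHAIN_APPROX_NONE)
        for k in cs:
            if cv2.contourArea(k)<60: continue
            P=topress(onz(c,k.reshape(-1,2),48),W0)[:,:2].astype(np.float32)
            r=cv2.minAreaRect(P)
            if abs(r[0][0])<120 and abs(r[0][1])<130: print(n,"pad in press frame",np.round(r[0],1),np.round(r[1],1),round(r[2],1))
        b=(slice(150,300),slice(250,410)) if n=="side" else (slice(115,235),slice(195,375))
        cv2.imwrite(f"pics/{n}_{tag}.png",cv2.resize(c["img"][b],None,fx=4,fy=4,interpolation=cv2.INTER_CUBIC))
E
python3 - <<'E'
from h import *
go(-56,20,37,90)
look("p1")
E
```

```text
t 5.25 press tcp [-62.7  20.3  37.4] axdeg 90.0 tilt [-0.001 -0.001 -1.   ] F [-3.9 -1.   2.6] op 93.9
shares tool xyz [-0.01  0.22  0.01] turn z shares 0.0 targetW [545.  -8.  37.]
side pad in press frame [-7.1 12.7] [ 71.2 108.1] 0.2
```

View pics/side_p1.png

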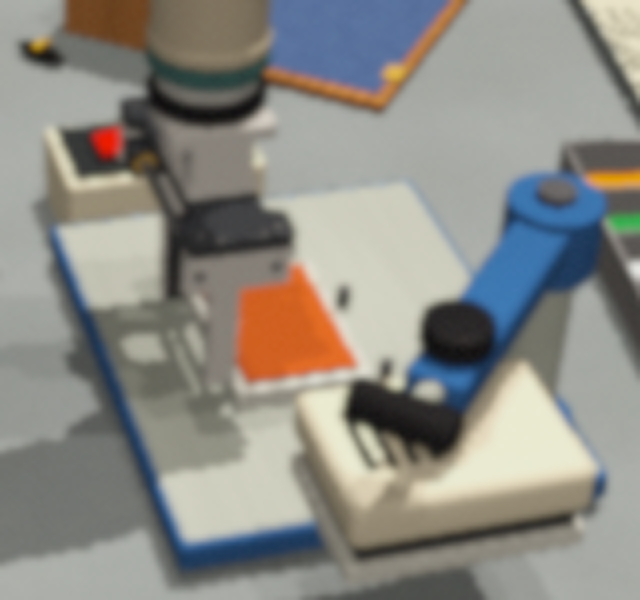

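The platen is now square to the press: pad angle 0.2°, about 8 mm short in x and 13–15 mm to the left. I'll back off, rise, shut the fingers half-way and turn 90° to push on the left end.

Request:
move_arm([
  {"delta_pos": [0, -0.5, 0], "angular": [0, 0, 0], "claw": -1},
  {"delta_pos": [0, 0, -0.7], "angular": [0, 0, 0], "claw": -1},
  {"delta_pos": [0, 0, -0.8], "angular": [0, 0, 1], "claw": 0},
  {"delta_pos": [0, 0, -0.7], "angular": [0, 0, 1], "claw": 0},
  {"delta_pos": [0, 0, 0], "angular": [0, 0, 1], "claw": 0},
  {"delta_pos": [0, 0, 0], "angular": [0, 0, 1], "claw": 0},
  {"delta_pos": [0, 0, 0], "angular": [0, 0, 1], "claw": 0},
  {"delta_pos": [0, 0, 0], "angular": [0, 0, 1], "claw": 0},
  {"delta_pos": [0, 0, 0], "angular": [0, 0, 1], "claw": 0},
  {"delta_pos": [0, 0, 0], "angular": [0, 0, 1], "claw": 0},
  {"delta_pos": [0, 0, 0], "angular": [0, 0, 1], "claw": 0},
  {"delta_pos": [0, 0, 0], "angular": [0, 0, 1], "claw": 0},
])

```text
time: 6.85
position: [525.8, -10.9, 103.9]
tool_rot: [0.001, 0.895, 0.446, 0.002]
force: [-0.2, 1.5, -0.7]
opening: 47.2
```

Request:
move_arm([
  {"delta_pos": [0, 0, 0], "angular": [0, 0, 1], "claw": 0},
  {"delta_pos": [0, 0, 0], "angular": [0, 0, 1], "claw": 0},
  {"delta_pos": [0, 0, 0], "angular": [0, 0, 1], "claw": 0},
  {"delta_pos": [0, 0, 0], "angular": [0, 0, 1], "claw": 0},
  {"delta_pos": [0, 0, 0], "angular": [0, 0, 1], "claw": 0},
  {"delta_pos": [0, 0, 0], "angular": [0, 0, 1], "claw": 0},
  {"delta_pos": [0, 0, 0], "angular": [0, 0, 1], "claw": 0},
  {"delta_pos": [0, 0, 0], "angular": [0, 0, 1], "claw": 0},
  {"delta_pos": [0, 0, 0], "angular": [0, 0, 1], "claw": 0},
  {"delta_pos": [0, 0, 0], "angular": [0, 0, 0.63], "claw": 0},
])

```text
time: 8.1
position: [525.3, -10.9, 103.8]
tool_rot: [0.0, 0.997, 0.078, 0.001]
force: [0.6, 1.0, 0.0]
opening: 47.0
```

Run:
```python
from h import *
go(-8,106,100,0)
```

```text
t 8.1 press tcp [-76.   20.4 103.8] axdeg -0.0 tilt [ 0.003 -0.001 -1.   ] F [0.6 1.  0. ] op 47.0
shares tool xyz [ 2.27 -2.85  0.13] turn z shares -0.0 targetW [579.  84. 100.]
```

Request:
move_arm([
  {"delta_pos": [0.57, -0.71, 0], "angular": [0, 0, 0], "claw": 0},
  {"delta_pos": [0.57, -0.71, 0], "angular": [0, 0, 0], "claw": 0},
  {"delta_pos": [0.57, -0.71, 0], "angular": [0, 0, 0], "claw": 0},
  {"delta_pos": [0.57, -0.71, 0], "angular": [0, 0, 0], "claw": 0},
  {"delta_pos": [0, 0, 0], "angular": [0, 0, 0], "claw": 0},
])

```text
time: 8.72
position: [579.3, 86.6, 103.3]
tool_rot: [-0.0, 0.997, 0.081, 0.001]
force: [0.1, 0.6, -0.3]
opening: 46.7
```

Run:
```python
from h import *
go(-8,106,37,0)
look("p2")
```

```text
t 8.72 press tcp [ -7.5 108.3 103.3] axdeg 0.3 tilt [ 0.002  0.001 -1.   ] F [ 0.1  0.6 -0.3] op 46.7
shares tool xyz [-0.02  0.08  2.21] turn z shares 0.07 targetW [579.  84.  37.]
side pad in press frame [-6.1 14.5] [ 71.  111.7] 0.5
top pad in press frame [-8.5 17.2] [ 70.6 111. ] 0.1
```

View pics/side_p2.png

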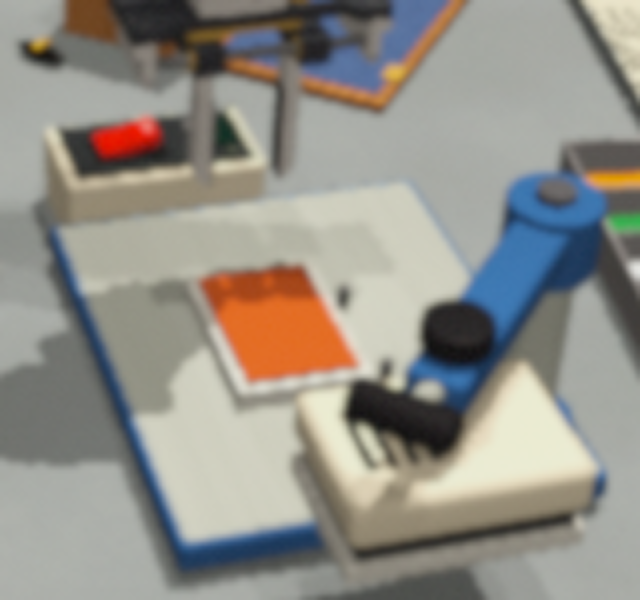

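View pics/top_p2.png

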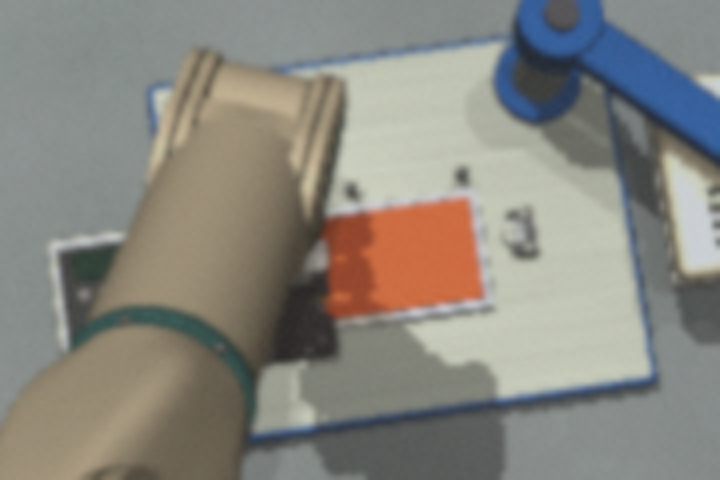

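The platen is at about (-7.5, +16) mm and square. It lies clear of the dowels at (352,190) and (462,176), with the end stop at (520,233). I'll descend beside its left end and push right.

Request:
move_arm([
  {"delta_pos": [0, 0, 0.7], "angular": [0, 0, 0.05], "claw": 0},
  {"delta_pos": [0, 0, 0.7], "angular": [0, 0, 0], "claw": 0},
  {"delta_pos": [0, 0, 0.5], "angular": [0, 0, 0], "claw": 0},
  {"delta_pos": [0, 0, 0.3], "angular": [0, 0, 0], "claw": 0},
  {"delta_pos": [0, 0.2, 0], "angular": [0, 0, 0], "claw": 0},
  {"delta_pos": [0, 0.2, 0], "angular": [0, 0, 0], "claw": 0},
  {"delta_pos": [0, 0.15, 0], "angular": [0, 0, 0], "claw": 0},
  {"delta_pos": [0, 0.15, 0], "angular": [0, 0, 0], "claw": 0},
  {"delta_pos": [0, 0.1, 0], "angular": [0, 0, 0], "claw": 0},
  {"delta_pos": [0, 0.1, 0], "angular": [0, 0, 0], "claw": 0},
  {"delta_pos": [0, 0.1, 0], "angular": [0, 0, 0], "claw": 0},
])

```text
time: 10.2
position: [582.7, 55.6, 37.8]
tool_rot: [-0.001, 0.997, 0.077, 0.0]
force: [-0.4, 5.3, 3.8]
opening: 46.8
```

Run:
```python
from h import *
go(-8,73,37,0)
look("p3")
```

```text
t 10.2 press tcp [-8.9 77.1 37.8] axdeg -0.1 tilt [ 0.     0.001 -1.   ] F [-0.4  5.3  3.8] op 46.8
shares tool xyz [0.03 0.14 0.03] turn z shares -0.02 targetW [584.  52.  37.]
side pad in press frame [-5.4 -1.3] [ 72.1 116.5] 0.5
top pad in press frame [-8.8 -6.2] [70.6 93.4] 0.1
```

Request:
move_arm([
  {"delta_pos": [0, 0.07, 0], "angular": [0, 0, 0], "claw": 0},
  {"delta_pos": [0, 0.07, 0], "angular": [0, 0, 0], "claw": 0},
  {"delta_pos": [0, 0, 0], "angular": [0, 0, 0], "claw": 0},
])

```text
time: 10.68
position: [582.9, 53.9, 37.6]
tool_rot: [-0.002, 0.997, 0.078, -0.0]
force: [-1.5, 8.9, 6.9]
opening: 47.1
```

Run:
```python
from h import *
go(-8,73,37,0)
```

```text
t 10.68 press tcp [-9.  75.4 37.6] axdeg -0.0 tilt [-0.001  0.004 -1.   ] F [-1.5  8.9  6.9] op 47.1
shares tool xyz [0.03 0.08 0.02] turn z shares -0.01 targetW [584.  52.  37.]
```

Request:
move_arm([
  {"delta_pos": [0, 0.07, 0], "angular": [0, 0, 0], "claw": 0},
  {"delta_pos": [0, 0.07, 0], "angular": [0, 0, 0], "claw": 0},
  {"delta_pos": [0, 0, 0], "angular": [0, 0, 0], "claw": 0},
])

```text
time: 11.05
position: [582.8, 53.7, 37.7]
tool_rot: [-0.005, 0.997, 0.079, -0.001]
force: [-1.7, 15.4, 7.4]
opening: 46.7
```

Run:
```python
from h import *
go(-8,73,37,0)
look("p4")
```

```text
t 11.05 press tcp [-9.1 75.2 37.7] axdeg 0.1 tilt [-0.003  0.009 -1.   ] F [-1.7 15.4  7.4] op 46.7
shares tool xyz [0.04 0.07 0.02] turn z shares 0.02 targetW [584.  52.  37.]
side pad in press frame [-6.2 -1.7] [114.3  72.8] 89.2
top pad in press frame [-8.8 -8.3] [70.6 91. ] 0.1
```

View pics/top_p4.png

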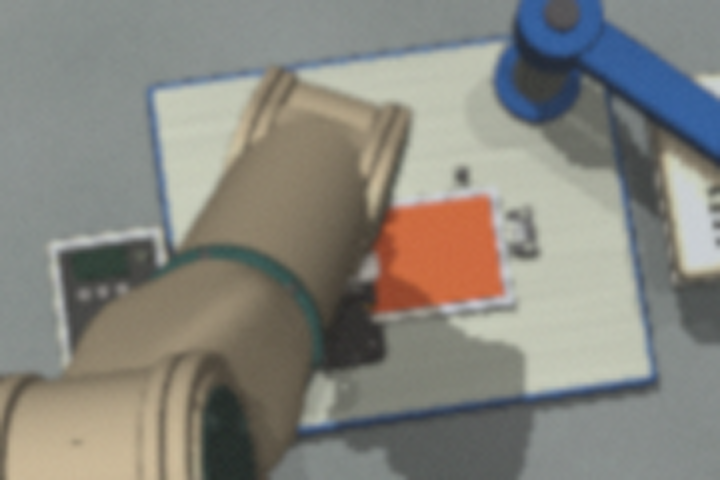

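View pics/side_p4.png

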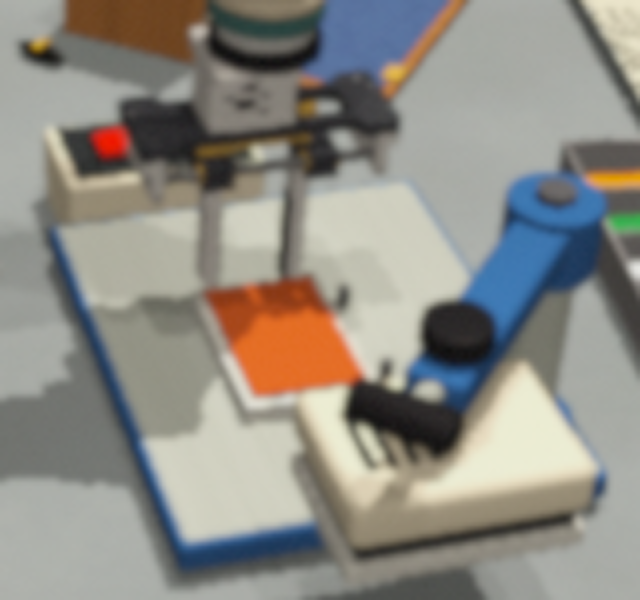

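Contact with the end stop is firm: force rose to 15 N with no further motion, and the top picture shows the plate edge at (512,235) against the stop. Next I'll go back to the front for the final backward push.

Request:
move_arm([
  {"delta_pos": [0, -0.6, 0], "angular": [0, 0, 0], "claw": 0},
  {"delta_pos": [0, 0, -0.7], "angular": [0, 0, 0], "claw": 0},
  {"delta_pos": [0, 0, -0.8], "angular": [0, 0, 0], "claw": 0},
  {"delta_pos": [-0.6, 0, -0.7], "angular": [0, 0, 0], "claw": 0},
  {"delta_pos": [-1, 0.6, 0], "angular": [0, 0, 0], "claw": 0},
  {"delta_pos": [-1, 0.8, 0], "angular": [0, 0, 0], "claw": 0},
  {"delta_pos": [0, 0.8, 0], "angular": [0, 0, 0], "claw": 0},
  {"delta_pos": [0, 0.8, 0], "angular": [0, 0, 0], "claw": -0.8},
  {"delta_pos": [0, 0, 0], "angular": [0, 0, -1], "claw": -0.8},
  {"delta_pos": [0, 0, 0], "angular": [0, 0, -1], "claw": -0.8},
  {"delta_pos": [0, 0, 0], "angular": [0, 0, -1], "claw": -0.8},
  {"delta_pos": [0, 0, 0], "angular": [0, 0, -1], "claw": -0.8},
])

```text
time: 12.65
position: [517.3, -38.7, 103.0]
tool_rot: [0.001, 0.972, 0.235, -0.001]
force: [-0.0, 0.0, 0.2]
opening: 84.8
```

Request:
move_arm([
  {"delta_pos": [0, 0, 0], "angular": [0, 0, -1], "claw": -0.8},
  {"delta_pos": [0, 0, 0], "angular": [0, 0, -1], "claw": -0.8},
  {"delta_pos": [0, 0, 0], "angular": [0, 0, -1], "claw": -0.8},
  {"delta_pos": [0, 0, 0], "angular": [0, 0, -1], "claw": -0.8},
  {"delta_pos": [0, 0, 0], "angular": [0, 0, -1], "claw": -0.8},
  {"delta_pos": [0, 0, 0], "angular": [0, 0, -1], "claw": -0.8},
  {"delta_pos": [0, 0, 0], "angular": [0, 0, -1], "claw": -0.8},
  {"delta_pos": [0, 0, 0], "angular": [0, 0, -1], "claw": -0.8},
  {"delta_pos": [0, 0, 0], "angular": [0, 0, -1], "claw": -0.8},
  {"delta_pos": [0, 0, 0], "angular": [0, 0, -1], "claw": -0.8},
  {"delta_pos": [0, 0, 0], "angular": [0, 0, -1], "claw": -0.8},
  {"delta_pos": [0, 0, 0], "angular": [0, 0, -1], "claw": -0.8},
])

```text
time: 14.15
position: [517.3, -38.6, 102.9]
tool_rot: [0.001, 0.754, 0.657, -0.001]
force: [0.2, -0.3, -1.2]
opening: 84.5
```

Run:
```python
from h import *
go(-80,1,37,90)
```

```text
t 14.15 press tcp [-88.1  -5.8 102.9] axdeg 73.3 tilt [-0.001 -0.002 -1.   ] F [ 0.2 -0.3 -1.2] op 84.5
shares tool xyz [0.3 0.2 2.2] turn z shares -3.65 targetW [524. -31.  37.]
```

Request:
move_arm([
  {"delta_pos": [0, 0, 0], "angular": [0, 0, -1], "claw": -0.8},
  {"delta_pos": [0, 0, 0], "angular": [0, 0, -1], "claw": -0.8},
  {"delta_pos": [0, 0, 0], "angular": [0, 0, -1], "claw": -0.8},
  {"delta_pos": [0.25, 0.25, 0], "angular": [0, 0, -0.65], "claw": -0.8},
  {"delta_pos": [0, 0, 0.7], "angular": [0, 0, 0], "claw": -0.8},
  {"delta_pos": [0, 0, 0.7], "angular": [0, 0, 0], "claw": -0.8},
  {"delta_pos": [0, 0, 0.5], "angular": [0, 0, 0], "claw": -0.8},
  {"delta_pos": [0, 0, 0.3], "angular": [0, 0, 0], "claw": -0.8},
  {"delta_pos": [0, 0, 0], "angular": [0, 0, 0], "claw": -0.8},
])

```text
time: 15.28
position: [524.2, -28.5, 36.9]
tool_rot: [-0.0, 0.65, 0.76, -0.0]
force: [-0.7, -0.5, 0.7]
opening: 84.6
```

Run:
```python
from h import *
go(-53,2,37,90)
look("p5")
```

```text
t 15.28 press tcp [-79.8   3.1  36.9] axdeg 89.9 tilt [-0.001 -0.    -1.   ] F [-0.7 -0.5  0.7] op 84.6
shares tool xyz [-0.04  0.89 -0.  ] turn z shares -0.01 targetW [551. -25.  37.]
side pad in press frame [-6.8 -3.2] [ 71.9 112.6] 0.5
top pad in press frame [-3.5 46.6] [23.8 60.2] 81.9
```

View pics/side_p5.png

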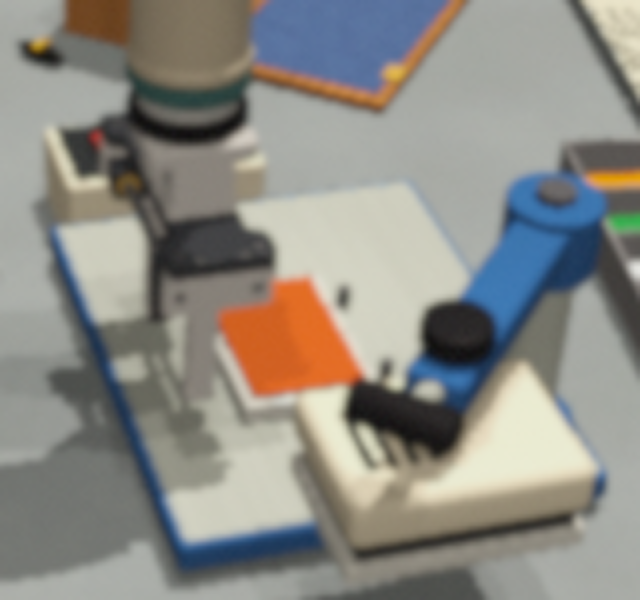

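View pics/top_p5.png

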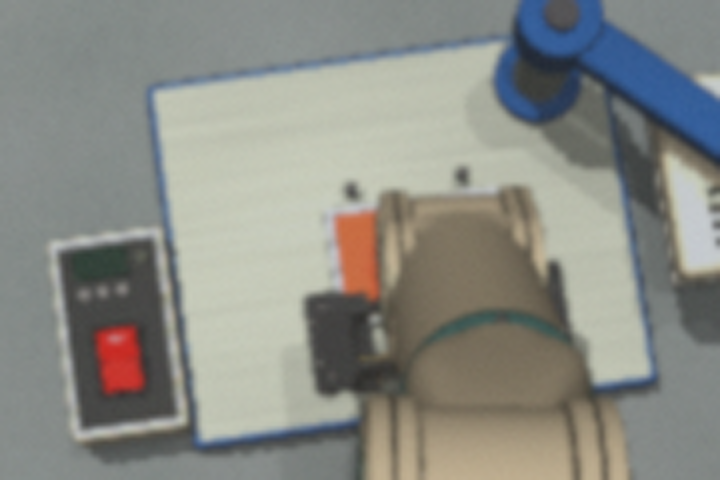

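The fingers are in front of the front face, and the far finger is on the plate's line. I'll push back until it meets the dowels.

Request:
move_arm([
  {"delta_pos": [0, 0.2, 0], "angular": [0, 0, 0], "claw": -0.8},
  {"delta_pos": [0, 0.2, 0], "angular": [0, 0, 0], "claw": -0.8},
  {"delta_pos": [0, 0.1, 0], "angular": [0, 0, 0], "claw": -0.8},
  {"delta_pos": [0, 0.1, 0], "angular": [0, 0, 0], "claw": -0.8},
  {"delta_pos": [0, 0.1, 0], "angular": [0, 0, 0], "claw": -0.8},
  {"delta_pos": [-0.01, 0.07, 0], "angular": [0, 0, 0], "claw": -0.8},
  {"delta_pos": [-0.01, 0.05, 0], "angular": [0, 0, 0], "claw": -0.8},
])

```text
time: 16.25
position: [545.0, -25.3, 37.0]
tool_rot: [-0.003, 0.65, 0.76, -0.002]
force: [-6.9, 0.3, 3.7]
opening: 84.9
```

Request:
move_arm([
  {"delta_pos": [-0.02, 0.05, 0], "angular": [0, 0, 0], "claw": -0.8},
  {"delta_pos": [0, 0, 0], "angular": [0, 0, 0], "claw": -0.8},
])

```text
time: 16.5
position: [546.2, -25.3, 36.9]
tool_rot: [-0.003, 0.65, 0.76, -0.002]
force: [-7.4, 0.8, 5.9]
opening: 84.3
```

Request:
move_arm([
  {"delta_pos": [-0.02, 0.05, 0], "angular": [0, 0, 0], "claw": -0.8},
  {"delta_pos": [0, 0, 0], "angular": [0, 0, 0], "claw": -0.8},
])

```text
time: 16.75
position: [547.3, -25.3, 36.8]
tool_rot: [-0.004, 0.65, 0.76, -0.003]
force: [-6.9, 1.7, 4.5]
opening: 84.5
```

Run:
```python
from h import *
go(-53,2,37,90)
```

```text
t 16.75 press tcp [-56.4   2.7  36.8] axdeg 90.0 tilt [-0.009  0.001 -1.   ] F [-6.9  1.7  4.5] op 84.5
shares tool xyz [-0.02  0.11 -0.01] turn z shares -0.01 targetW [551. -25.  37.]
```

Force is still at the friction level and the platen is still sliding. I'll keep going.

Request:
move_arm([
  {"delta_pos": [-0.02, 0.05, 0], "angular": [0, 0, 0], "claw": -0.8},
  {"delta_pos": [0, 0.05, 0], "angular": [0, 0, 0], "claw": -0.8},
  {"delta_pos": [0, 0, 0], "angular": [0, 0, 0], "claw": -0.8},
])

```text
time: 17.12
position: [549.7, -25.1, 36.7]
tool_rot: [-0.004, 0.65, 0.76, -0.003]
force: [-8.8, 1.7, 5.8]
opening: 84.8
```

Request:
move_arm([
  {"delta_pos": [-0.02, 0.05, 0], "angular": [0, 0, 0], "claw": -0.8},
  {"delta_pos": [0, 0.03, 0], "angular": [0, 0, 0], "claw": -0.8},
  {"delta_pos": [0, 0, 0], "angular": [0, 0, 0], "claw": -0.8},
])

```text
time: 17.5
position: [549.7, -25.4, 36.5]
tool_rot: [-0.006, 0.65, 0.76, -0.005]
force: [-12.2, 2.6, 8.1]
opening: 84.7
```

Run:
```python
from h import *
go(-53,2,37,90)
look("p6")
```

```text
t 17.5 press tcp [-54.1   2.2  36.5] axdeg 90.0 tilt [-0.015  0.001 -1.   ] F [-12.2   2.6   8.1] op 84.7
shares tool xyz [-0.01  0.04 -0.02] turn z shares -0.01 targetW [551. -25.  37.]
side pad in press frame [  1.6 -10.2] [ 70.7 103. ] 0.2
top pad in press frame [14.6 45. ] [24.  38.5] 88.8
```

Request:
move_arm([
  {"delta_pos": [-0.02, 0.06, 0], "angular": [0, 0, 0], "claw": -0.8},
  {"delta_pos": [0, 0.06, 0], "angular": [0, 0, 0], "claw": -0.8},
  {"delta_pos": [0, 0, 0], "angular": [0, 0, 0], "claw": -0.8},
])

```text
time: 17.98
position: [549.9, -25.8, 36.2]
tool_rot: [-0.008, 0.65, 0.76, -0.007]
force: [-16.8, 1.9, 13.2]
opening: 84.7
```

Run:
```python
from h import *
go(-53,2,37,90)
```

```text
t 17.98 press tcp [-54.    1.8  36.2] axdeg 90.0 tilt [-0.021  0.    -1.   ] F [-16.8   1.9  13.2] op 84.7
shares tool xyz [ 0.01  0.03 -0.03] turn z shares -0.01 targetW [551. -25.  37.]
```

View pics/side_p6.png

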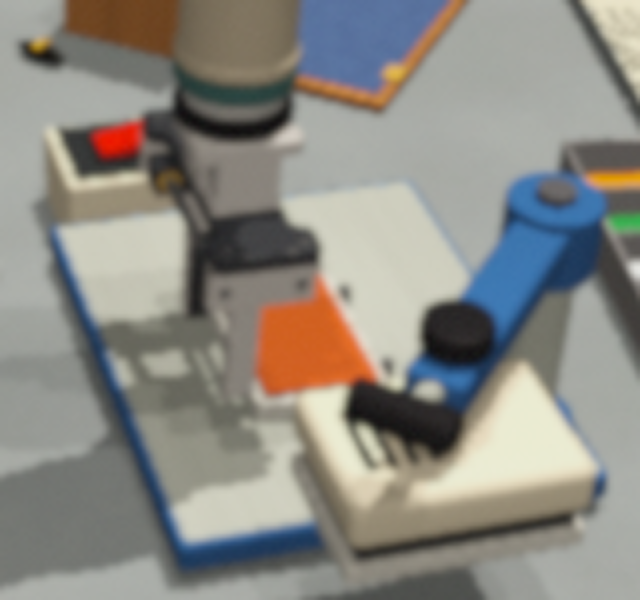

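The force has built up to 17 N against no motion, so the back face is on the dowels. I'll back off and repeat the left-end push to confirm the end stop contact.

Request:
move_arm([
  {"delta_pos": [0, -0.7, 0], "angular": [0, 0, 0], "claw": -0.8},
  {"delta_pos": [0, 0, -0.7], "angular": [0, 0, 0], "claw": 0},
  {"delta_pos": [0, 0, -0.8], "angular": [0, 0, 1], "claw": 0},
  {"delta_pos": [0, 0, -0.7], "angular": [0, 0, 1], "claw": 0},
  {"delta_pos": [0, 0, 0], "angular": [0, 0, 1], "claw": 0},
  {"delta_pos": [0, 0, 0], "angular": [0, 0, 1], "claw": 0},
  {"delta_pos": [0, 0, 0], "angular": [0, 0, 1], "claw": 0},
  {"delta_pos": [0, 0, 0], "angular": [0, 0, 1], "claw": 0},
  {"delta_pos": [0, 0, 0], "angular": [0, 0, 1], "claw": 0},
  {"delta_pos": [0, 0, 0], "angular": [0, 0, 1], "claw": 0},
  {"delta_pos": [0, 0, 0], "angular": [0, 0, 1], "claw": 0},
  {"delta_pos": [0, 0, 0], "angular": [0, 0, 1], "claw": 0},
])

```text
time: 19.48
position: [540.9, -29.6, 103.5]
tool_rot: [0.0, 0.895, 0.445, 0.0]
force: [-0.2, 0.1, 0.2]
opening: 47.1
```

Request:
move_arm([
  {"delta_pos": [0, 0, 0], "angular": [0, 0, 1], "claw": 0},
  {"delta_pos": [0, 0, 0], "angular": [0, 0, 1], "claw": 0},
  {"delta_pos": [0, 0, 0], "angular": [0, 0, 1], "claw": 0},
  {"delta_pos": [0, 0, 0], "angular": [0, 0, 1], "claw": 0},
  {"delta_pos": [0, 0, 0], "angular": [0, 0, 1], "claw": 0},
  {"delta_pos": [0, 0, 0], "angular": [0, 0, 1], "claw": 0},
  {"delta_pos": [0, 0, 0], "angular": [0, 0, 1], "claw": 0},
  {"delta_pos": [0, 0, 0], "angular": [0, 0, 1], "claw": 0},
  {"delta_pos": [0, 0, 0], "angular": [0, 0, 1], "claw": 0},
  {"delta_pos": [0, 0, 0], "angular": [0, 0, 0.63], "claw": 0},
])

```text
time: 20.72
position: [540.7, -29.6, 103.5]
tool_rot: [0.0, 0.997, 0.077, 0.0]
force: [-0.4, -0.4, -0.8]
opening: 47.1
```

Run:
```python
from h import *
go(0,95,100,0)
```

```text
t 20.73 press tcp [-63.6  -0.5 103.5] axdeg -0.1 tilt [ 0.001 -0.    -1.   ] F [-0.4 -0.4 -0.8] op 47.1
shares tool xyz [ 2.11 -3.19  0.12] turn z shares -0.03 targetW [589.  75. 100.]
```

Request:
move_arm([
  {"delta_pos": [0.53, -0.8, 0], "angular": [0, 0, 0], "claw": 0},
  {"delta_pos": [0.53, -0.8, 0], "angular": [0, 0, 0], "claw": 0},
  {"delta_pos": [0.53, -0.8, 0], "angular": [0, 0, 0], "claw": 0},
  {"delta_pos": [0.53, -0.8, 0], "angular": [0, 0, 0], "claw": 0},
  {"delta_pos": [0, 0, 0], "angular": [0, 0, 0], "claw": 0},
])

```text
time: 21.35
position: [589.1, 77.9, 103.1]
tool_rot: [-0.001, 0.997, 0.08, 0.0]
force: [0.4, 0.4, -0.9]
opening: 47.3
```

Run:
```python
from h import *
go(0,80,37,0)
look("p7")
```

```text
t 21.35 press tcp [  0.8  98.1 103.1] axdeg 0.2 tilt [ 0.001  0.001 -1.   ] F [ 0.4  0.4 -0.9] op 47.3
shares tool xyz [-0.03  0.61  2.2 ] turn z shares 0.04 targetW [591.  60.  37.]
side pad in press frame [ 1.8 -2.7] [ 71.1 118.1] 0.2
top pad in press frame [-0.8  2.2] [ 70.7 111.5] 0.1
```

View pics/top_p7.png

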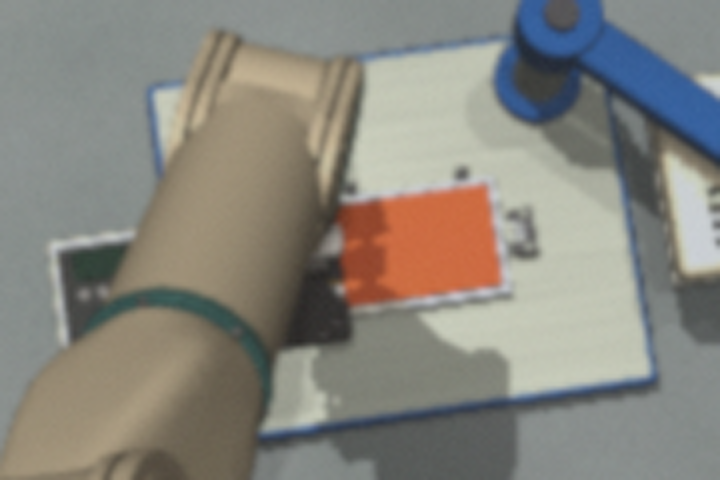

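The plate's back edge is at the dowels, (348,188) and (462,174), and its right edge at the stop, (508,235). The pad is centred at about (0,2), which is the seat within calibration error. I'll push down the left end once more to confirm.

Request:
move_arm([
  {"delta_pos": [0, 0, 0.7], "angular": [0, 0, 0], "claw": 0},
  {"delta_pos": [0, 0, 0.7], "angular": [0, 0, 0], "claw": 0},
  {"delta_pos": [0, 0, 0.5], "angular": [0, 0, 0], "claw": 0},
  {"delta_pos": [0, 0, 0.3], "angular": [0, 0, 0], "claw": 0},
  {"delta_pos": [0, 0.2, 0], "angular": [0, 0, 0], "claw": 0},
  {"delta_pos": [0, 0.2, 0], "angular": [0, 0, 0], "claw": 0},
  {"delta_pos": [0, 0.15, 0], "angular": [0, 0, 0], "claw": 0},
  {"delta_pos": [0, 0.1, 0], "angular": [0, 0, 0], "claw": 0},
  {"delta_pos": [0, 0.1, 0], "angular": [0, 0, 0], "claw": 0},
  {"delta_pos": [0, 0, 0], "angular": [0, 0, 0], "claw": 0},
])

```text
time: 22.7
position: [591.7, 55.4, 37.9]
tool_rot: [-0.002, 0.997, 0.078, -0.0]
force: [-1.1, 5.3, 3.9]
opening: 46.7
```

Run:
```python
from h import *
go(0,75,37,0)
```

```text
t 22.7 press tcp [-0.  75.5 37.9] axdeg 0.0 tilt [-0.     0.003 -1.   ] F [-1.1  5.3  3.9] op 46.7
shares tool xyz [0.   0.02 0.03] turn z shares 0.01 targetW [592.  55.  37.]
```

Request:
move_arm([
  {"delta_pos": [0, 0.07, 0], "angular": [0, 0, 0], "claw": 0},
  {"delta_pos": [0, 0.07, 0], "angular": [0, 0, 0], "claw": 0},
  {"delta_pos": [0, 0.03, 0], "angular": [0, 0, 0], "claw": 0},
  {"delta_pos": [0, 0, 0], "angular": [0, 0, 0], "claw": 0},
])

```text
time: 23.2
position: [591.7, 55.2, 37.9]
tool_rot: [-0.005, 0.997, 0.079, -0.001]
force: [-2.7, 12.5, 6.2]
opening: 46.8
```

Run:
```python
from h import *
go(0,75,37,0)
```

```text
t 23.2 press tcp [-0.1 75.3 37.9] axdeg 0.2 tilt [-0.002  0.009 -1.   ] F [-2.7 12.5  6.2] op 46.8
shares tool xyz [0.   0.01 0.03] turn z shares 0.04 targetW [592.  55.  37.]
```

Contact is again at y = 75.3, as in the first push, with 12.5 N and no motion, so the platen is home. Next is the rocker: I'll locate it from the first pictures.

Run:
```python
from h import *
d=pickle.load(open("im0.pkl","rb"))
for n,b in(("top",(190,220,212,240)),("side",(170,200,265,300))):
    c=d[n];hsv=cv2.cvtColor(c["img"],cv2.COLOR_BGR2HSV)
    m=((hsv[...,0]<10)|(hsv[...,0]>172))&(hsv[...,1]>130)&(hsv[...,2]>110)
    M=np.zeros(m.shape,np.uint8);M[b[0]:b[1],b[2]:b[3]]=m[b[0]:b[1],b[2]:b[3]]
    k=max(cv2.findContours(M,0,1)[0],key=cv2.contourArea).reshape(-1,2)
    for z in (64,70):
        r=cv2.minAreaRect(topress(onz(c,k,z),W0)[:,:2].astype(np.float32)); print(n,z,r)
# predicted point projections
for n in d: print(n,proj(d[n],tocam([[-40,228,70],[-55,228,66],[-41,230,70]],W0)).round(1).tolist())
i=d["side"]["img"][165:210,250:325]; cv2.imwrite("pics/rock.png",cv2.resize(i,None,fx=9,fy=9,interpolation=cv2.INTER_CUBIC))
go(-41,230,130,0)
```

```text
top 64 ((-56.3470344543457, 230.32791137695312), (47.5358772277832, 29.810483932495117), 0.5826817154884338)
top 70 ((-57.183448791503906, 229.7823486328125), (47.344329833984375, 29.690353393554688), 0.5827229619026184)
side 64 ((-51.32080078125, 233.64756774902344), (55.864349365234375, 39.491004943847656), 8.073897361755371)
side 70 ((-53.841251373291016, 224.3060302734375), (55.444541931152344, 39.194244384765625), 8.073929786682129)
side [[286.0, 183.0], [281.0, 184.8], [285.5, 182.7]]
top [[224.2, 198.7], [225.0, 203.9], [223.6, 199.1]]
t 23.2 press tcp [-0.1 75.3 37.9] axdeg 0.2 tilt [-0.002  0.009 -1.   ] F [-2.7 12.5  6.2] op 46.8
shares tool xyz [-1.35 -5.19 -3.02] turn z shares 0.04 targetW [527. 202. 130.]
```

View pics/rock.png

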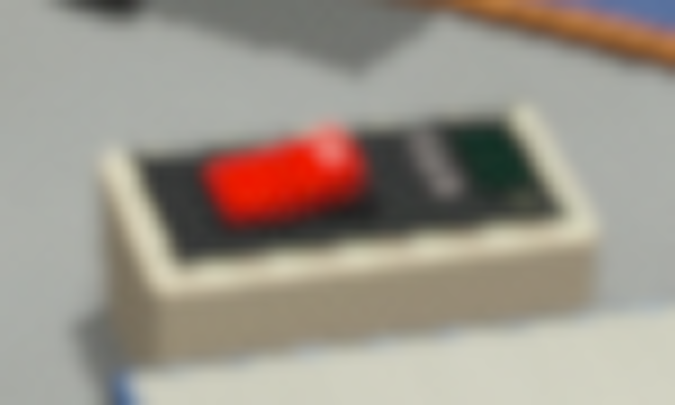

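The rocker is at press (-56, 230), with its back end raised (the bright corner at about (335,145) in the crop). It is still off.

Request:
move_arm([
  {"delta_pos": [0, -0.6, 0], "angular": [0, 0, 0], "claw": 0},
  {"delta_pos": [0, 0, -0.8], "angular": [0, 0, 0], "claw": 1},
  {"delta_pos": [0, 0, -1], "angular": [0, 0, 0], "claw": 1},
  {"delta_pos": [0, 0, -1], "angular": [0, 0, 0], "claw": 1},
  {"delta_pos": [-0.3, -0.9, 0], "angular": [0, 0, 0], "claw": 1},
  {"delta_pos": [-0.3, -0.9, 0], "angular": [0, 0, 0], "claw": 1},
  {"delta_pos": [-0.3, -0.9, 0], "angular": [0, 0, 0], "claw": 1},
  {"delta_pos": [-0.3, -0.9, 0], "angular": [0, 0, 0], "claw": 1},
  {"delta_pos": [0, -0.9, 0], "angular": [0, 0, 0], "claw": 1},
  {"delta_pos": [0, 0, 0], "angular": [0, 0, 0], "claw": 1},
  {"delta_pos": [0, 0, 0], "angular": [0, 0, 0], "claw": 1},
])

```text
time: 24.58
position: [533.8, 191.7, 121.5]
tool_rot: [0.001, 0.997, 0.077, 0.0]
force: [0.3, 0.5, 0.6]
opening: 0.7
```

Run:
```python
from h import *
go(-36,230,80,0)
look("p8")
```

```text
t 24.57 press tcp [-36.1 219.2 121.5] axdeg -0.1 tilt [ 0.001 -0.002 -1.   ] F [0.3 0.5 0.6] op 0.7
shares tool xyz [ 0.   -0.36  1.38] turn z shares -0.02 targetW [532. 202.  80.]
side pad in press frame [ 1.7 -4. ] [ 71.  115.7] 0.4
top pad in press frame [-0.9  1.7] [110.   70.4] 89.9
```

View pics/side_p8.png

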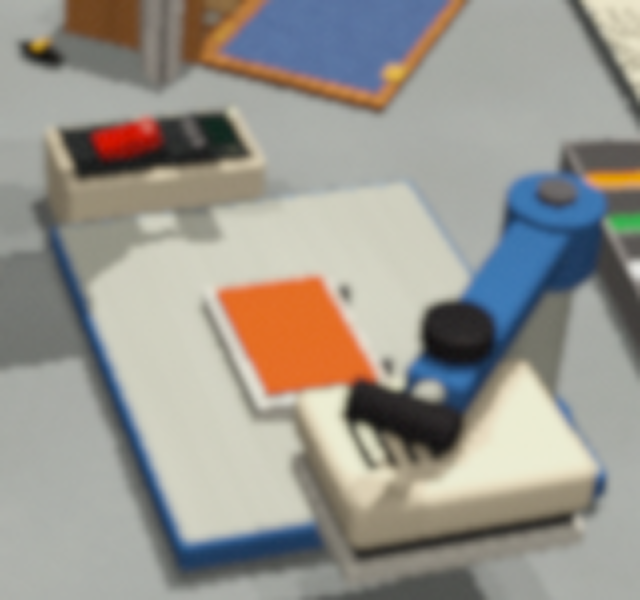

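View pics/top_p8.png

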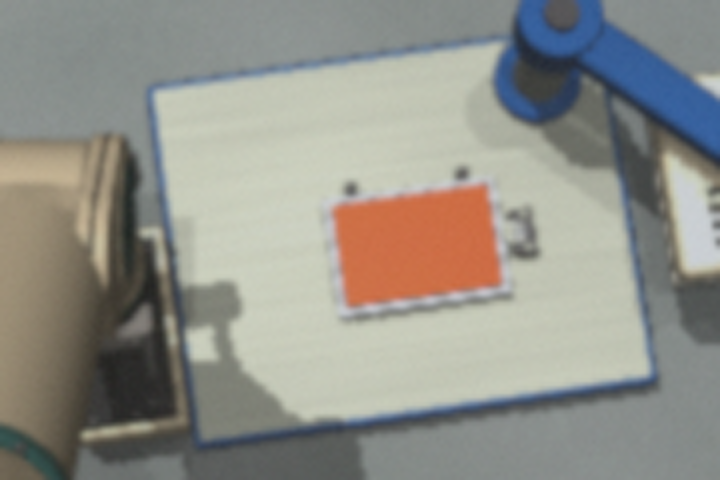

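The platen is seated. The plate touches both dowels at (350,188) and (462,173) and the stop at (508,235), with the pad at 0.1°. Now I'll press the rocker's back end.

Request:
move_arm([
  {"delta_pos": [0, -0.36, 0], "angular": [0, 0, 0], "claw": 1},
  {"delta_pos": [0, 0, 0.7], "angular": [0, 0, 0], "claw": 1},
  {"delta_pos": [0, 0, 0.6], "angular": [0, 0, 0], "claw": 1},
  {"delta_pos": [0, 0, 0.1], "angular": [0, 0, 0], "claw": 1},
  {"delta_pos": [0, 0, 0.1], "angular": [0, 0, 0], "claw": 1},
  {"delta_pos": [0, 0, 0.1], "angular": [0, 0, 0], "claw": 1},
  {"delta_pos": [0, 0, 0], "angular": [0, 0, 0], "claw": 1},
])

```text
time: 25.55
position: [532.5, 204.0, 73.8]
tool_rot: [-0.0, 0.997, 0.077, 0.001]
force: [0.4, -1.0, 0.3]
opening: 0.4
```

Run:
```python
from h import *
go(-36,230,65,0)
look("p9",("side",))
```

```text
t 25.55 press tcp [-35.4 231.6  73.8] axdeg -0.1 tilt [ 0.001  0.    -1.   ] F [ 0.4 -1.   0.3] op 0.4
shares tool xyz [-0.02  0.05  0.29] turn z shares -0.01 targetW [532. 202.  65.]
side pad in press frame [ 1.7 -4. ] [ 71.  115.7] 0.4
```

View pics/side_p9.png

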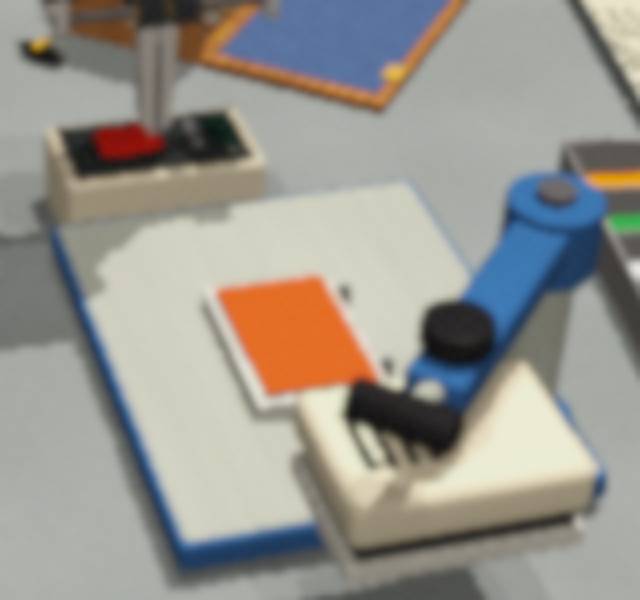

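The fingertip, at (152,132), is over the rocker's back end and not yet touching. I'll continue down gently.

Request:
move_arm([
  {"delta_pos": [0, 0, 0.08], "angular": [0, 0, 0], "claw": 1},
  {"delta_pos": [0, 0, 0.08], "angular": [0, 0, 0], "claw": 1},
  {"delta_pos": [0, 0, 0.08], "angular": [0, 0, 0], "claw": 1},
])

```text
time: 25.98
position: [531.4, 204.1, 67.7]
tool_rot: [-0.001, 0.997, 0.078, -0.001]
force: [-6.8, -1.2, 29.6]
opening: 0.6
```

Request:
move_arm([
  {"delta_pos": [0, 0, 0.07], "angular": [0, 0, 0], "claw": 1},
  {"delta_pos": [0, 0, 0.07], "angular": [0, 0, 0], "claw": 1},
])

```text
time: 26.22
position: [531.5, 204.2, 67.2]
tool_rot: [-0.002, 0.997, 0.077, -0.0]
force: [-14.4, -2.8, 58.9]
opening: 0.4
```

Force jumped at z ≈ 67.5, so the rocker has either bottomed out or is blocked. I'll lift off and look.

Request:
move_arm([
  {"delta_pos": [0, 0, -0.4], "angular": [0, 0, 0], "claw": 1},
  {"delta_pos": [0, 0, -1], "angular": [0, 0, 0], "claw": 1},
  {"delta_pos": [0, -0.5, -1], "angular": [0, 0, 0], "claw": 1},
  {"delta_pos": [1, 0, -0.5], "angular": [0, 0, 0], "claw": 1},
  {"delta_pos": [1, 0, 0], "angular": [0, 0, 0], "claw": 1},
  {"delta_pos": [1, 0, 0], "angular": [0, 0, 0], "claw": 1},
])

```text
time: 26.98
position: [618.8, 233.2, 148.9]
tool_rot: [-0.0, 0.997, 0.078, -0.0]
force: [-0.1, 0.1, 0.3]
opening: 0.6
```

Run:
```python
from h import *
go(-36,230,65,0)
look("p10")
d=pickle.load(open("im_p10.pkl","rb"))
i=d["side"]["img"][165:210,250:325]; cv2.imwrite("pics/rock2.png",cv2.resize(i,None,fx=9,fy=9,interpolation=cv2.INTER_CUBIC))
```

```text
t 26.98 press tcp [ 54.4 246.9 148.9] axdeg -0.0 tilt [-0.001  0.    -1.   ] F [-0.1  0.1  0.3] op 0.6
shares tool xyz [-3.01  0.57  2.8 ] turn z shares -0.0 targetW [532. 202.  65.]
side pad in press frame [ 1.7 -4. ] [ 71.  115.7] 0.4
top pad in press frame [-1.   1.6] [ 70.3 110.3] 0.2
```

View pics/rock2.png

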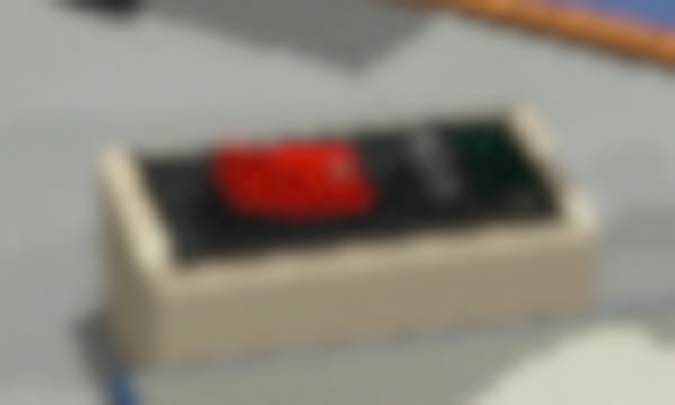

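View pics/top_p10.png

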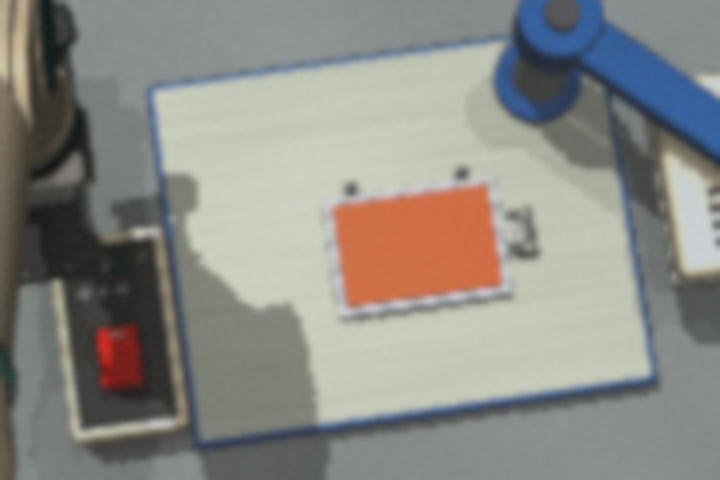

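The rocker has changed over: its front end at (225,150) is now the raised one and its back end at (355,190) is down. The platen is unmoved, with the pad at (-1.0, 1.6). I'll hand the job in.

Run:
```python
from h import *
a=pickle.load(open("im0.pkl","rb"))["side"]["img"];b=pickle.load(open("im_p10.pkl","rb"))["side"]["img"]
for n,(x0,x1,y0,y1) in dict(toggle=(253,270,155,168),button=(230,241,150,160),buckle=(217,243,163,180),brush=(295,382,370,400),spool=(250,272,366,394),tape=(235,268,332,360)).items():
    print(n,np.abs(a[y0:y1,x0:x1].astype(int)-b[y0:y1,x0:x1]).mean().round(1))
from bench import robot
robot.close_job()
```

```text
toggle 0.8
button 0.7
buckle 1.4
brush 0.9
spool 0.7
tape 0.6
the job is handed in; nothing more can be done
```

The platen is home and the rocker is on. I handed the job in at about 27 s of the 72 s allowed; the hand-in gave no verdict.

**Platen:** I slid it along the bed without lifting it, using open fingertips: back and square, then right to the end stop, then back onto the dowels. A second push on its left end met the end stop at the same place (75.2 and 75.3 mm). The force there rose to 12–15 N with no motion, and to about 17 N against the dowels.

**Rocker:** I pressed the raised back end. The last side picture shows its back end down and its front end up.

**Last checks:**
- **Platen pose:** the top view put the pad at (-1.0, 1.6) mm, turned 0.2°, which fits the seat given where the contacts fell. The side view read (1.7, -4.0) mm, but its contour was less reliable because the press head hides part of the pad from that camera.
- **Trims and tools:** the picture areas around all six were unchanged from the start.
- **Press force:** it was higher than intended. After the rocker bottomed out, the vertical force on the fingertips briefly reached about 59 N. That is under the 120 N wrist limit. It is over the 40 N limit for the arm and gripper body, but only the fingertips were in contact, and I have taken that limit not to cover them.

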